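# Try a centrifuge bucket lid on the thread gauge and sort it

## Task

Try the mint-green bucket lid on the brass thread gauge: put it on, screw it gently clockwise, following the thread, until its rim sits fully home on the gauge's shoulder or it stops short, never forcing it. Unscrew it again and set it down (not dropped) upright in the green tray if it went fully home, or in the red tray if it stopped short; leave the bottle, jar and tip box alone.

Things in the scene. Friction and masses are not known exactly. Their poses are not given: they have to be found in the camera images.
- lid_mid (a point): Centre (on the axis, half-way up) of the mint-green screw lid: 60 mm across, 57 mm tall, about 0.16 kg, standing rim down, open below. Axes: z up; x along its grip bar. The bar on the flat roof is 46 mm long (x), 14 mm wide (y), and reaches from 2.5 to 28.5 mm above this point. A hidden fault under the roof, in some runs, cannot be seen from outside.
- lid_rim (a point): Centre of the lid's lower rim, 28.5 mm below its centre. In the skirt (inner diameter 50 mm) three steel lugs, 4 mm thick, centred 6 mm above the rim, point inward at +x, +120 and +240 degrees about z (black dots on the roof); they run on the gauge's thread. A sound lid screws down until the rim meets the gauge's shoulder; a faulty one is blocked hard with the rim about 4 mm above it.
- gauge_shoulder (a point): Thread gauge, fixed upright: dark 110 mm square foot, silver round shoulder (72 mm across, top 30 mm above the bench), brass plug on it 21.5 mm tall, 45 mm over the thread. This point: plug's axis at the shoulder's top; z up. Lid home = rim on the shoulder, lid centre 28.5 mm above this point; blocked = about 32.5 mm. Over 35 N between lid and gauge is forcing; about 5 N tell the stop.
- thread_start (a point): Upper end of one of the gauge's three thread starts, 19.8 mm from the axis, at the gauge's +x; the others at +120 and +240 degrees (red dots on the shoulder). Right-handed: clockwise from above screws down, 36 mm per turn = 0.1 mm per degree. Axial play between threads about 2.6 mm, sideways play about 1.3 mm.
- plug_top (a point): Centre of the brass plug's top, 21.5 mm above the shoulder. A lid let down with its lugs D degrees (0 to 120) clockwise of the starts rests on the thread with its rim 17 mm minus 0.1 mm x D above the shoulder; within 15 degrees of a start the lugs may catch. Best D is about 95 (rim about 7.5 mm up): some 75 degrees clockwise then bring it home. It lifts off straight at the same D.
- tray_green: Green open tray for lids that go fully home, fixed on the bench: 140 x 140 mm outside, 22 mm tall, walls and floor 5 mm thick. Origin: centre of its underside, on the bench.
- tray_red: Red open tray for lids that stop short, otherwise the same as the green one. The two trays change places from run to run.
- bottle: Bystander: amber bottle, 64 mm across, 160 mm tall, standing. Origin: centre of its underside. To be left alone.
- jar: Bystander: white jar with a red cap, 60 mm across, 85 mm tall. Origin: centre of its underside. To be left alone.
- tip_box: Bystander: blue box with a clear cover, 85 x 120 x 65 mm. Origin: centre of its underside. To be left alone.
Things that resemble listed ones, but are neither listed nor needed, are in the scene too. Several things have the shape of the tray_green; the one meant has the colours described above. There is more than one size of the tray_red; the job needs the smaller.

How it is judged:
By the outcome, as a careful person would: the job done as asked, in the order asked, and still so for the second after the job is handed in, with the robot touching nothing.
It also fails if it takes over 48 s, if anything falls off the work surface, if the arm or the gripper's body presses on something with over 40 N, if the wrist force passes 120 N, or if a joint passes its speed limit or range.

## Robot

A 6-joint arm with a two-finger parallel gripper is mounted at the origin on the work surface. World frame = base frame: x ahead of the robot, y to its left, z up, the work surface at z = 0. Lengths are in m, angles in rad, forces in N, time in s.
With the tool pointing down it reaches from about 0.4 to 0.825 m from the base axis. Payload 7 kg.
Tool frame: the origin (TCP) lies on the centre line of the jaws, within the pads' length; the fingertips stand tip_reach ahead of it and the grasp point (between the pads) is the TCP (tip_reach is the distance from the TCP to the fingertips, in m); z points along the fingers, y is the line along which they close (so a half turn about z gives the same grasp; the last joint's range is limited). The gripper opens to 88 mm and grips with 3 to 60 N. Pads are 19 mm wide; open, the fingers measure 130 mm over their backs; the gripper's body (78 mm by 193 mm) begins 47 mm behind the grasp point.
Start: joints at [-0.829, 0.359, 0.012, 0, -1.224, -0.288], TCP at [0.296, -0.607, 0.246] pointing down, gripper open.
Joint ranges: [-3.07, 3.07], [-1.43, 2.12], [-1.02, 1.25], [-3.03, 1.67], [-3.05, -0], [-3.03, 3.03]. Speed limits (rad/s): [2.39, 2.39, 3.01, 3.14, 3.14, 3.14].

## Interface

Orientations are given as [roll, pitch, yaw] about the fixed x, y, z axes, in that order (R = Rz(yaw) Ry(pitch) Rx(roll)).
In Python, from station import get_state, grab_frame, calibration, job_done, find_in, mark_of, tip_reach gives the robot as it stands.
- The arm moves only by the shell command python3 -m handwheel 'ROWS' [OPENING] [FORCE]. ROWS is JSON, a list of rows, each an object with "delta_pos": the shift along the world's x, y, z in units of 30 mm (1.0 is 30 mm), a list of three; "dr": the turn, a rotation vector about the world's x, y, z in degrees, a list of three. In form: [{"delta_pos": [tx, ty, tz], "dr": [rx, ry, rz]}, ...]. A call has 1 to 10 rows; each row shifts and turns the commanded pose from where the row before left it; what a row does not reach is not made up. A row lasts 1/10 s, in which the tool goes at most 50 mm and 8.59 degrees, less where a joint would pass 70% of its speed; a pose out of reach is approached as far as the arm can. A call is refused whole if a number of a shift passes 1 or a number of a turn 8.59, either way. A call with a gripper value outside its range is refused whole. OPENING is the closure, from -1 (fully open) to 1 (shut), set as the call begins (- or left out, the last holds). The fingers move at their own pace and stop on an object; FORCE is the grip in N (left out, the last holds). Time passes only in rows, so rows that do not move let the fingers close. It gives the time, the measured TCP pose, the force, the opening and the grip force at its end, in the units of the state.
- get_state(): the state, without advancing time (a new reading comes with each control period).
- grab_frame(name): name is "scene" or "top" or "wrist"; returns the picture (480x640x3 uint8, red, green, blue); there is no depth.
- calibration(name): a dict with "fx", "fy", "cx", "cy" (pixels), "extrinsics" (4x4, takes a point from world to camera coordinates). Camera axes: x right, y down, z forward; pixel columns grow to the right and rows downward; lengths in m; the calibration is good to about 2 mm. A picture is of the moment at which its call begins: read the wrist's pose just before it. calibration takes no time and is no camera call; for the wrist camera it gives the pose at the moment of the call.
- job_done(): hands the job in; it is judged then, once.
Trained networks look in the newest picture that a camera, given by its name, has taken for a name from the list of things; names that differ only in an ending like _2 or _b are one class to them, and where a whole thing is asked for, a point or a joint stands for the part that bears it (a point fixed in the world has none). Each returns a list of dicts, best first, with "conf" (0 to 1); they miss things now and then, are a little off and sometimes report something else, mostly with a low value. They report only what shows in the picture. A call takes as long as a camera call. They do not tell look-alikes from the thing itself.
- find_in(camera, query): "location" ([column, row] in pixels, amid what is visible of it).
- mark_of(camera, query): "location" ([column, row] in pixels: a listed point, or the origin of a listed thing).
The state is a dict: "t": time; "q": joint angles; "qd": joint speeds; "joint_efforts": joint torques, N m; "eef_pos": TCP position; "ee_rot": TCP orientation; "force": force on the tool from outside, world axes, zero at the start; "moment": the same for the moment, N m; "width": finger opening in m; "gripper_force": force on a finger pad.
Only numpy, scipy, OpenCV 4.12 (cv2) and the standard library are available. Lean on these libraries where they do the work, as an engineer would, in place of code of your own. Each camera call takes 0.05 s, during which the arm holds its last target. There are 200 camera calls.

## Working session

There is one attempt and no reset: what is moved stays moved. The work goes in short steps, Python scripts to look and compute and a shell command to move; the robot and the scene stay as the last step left them, time stands still between calls to the robot, and variables do not carry over. Pictures are saved under pics/ and viewed, at most 10 in all, crops included, and the job is handed in when it is done.

```bash
mkdir -p pics; ls
cat > h.py <<'E'
import numpy as np, cv2
from station import *
def ray(cal,px):
    E=np.array(cal["extrinsics"]);R,t=E[:3,:3],E[:3,3]
    d=R.T@np.array([(px[0]-cal["cx"])/cal["fx"],(px[1]-cal["cy"])/cal["fy"],1]);return -R.T@t,d
def at_z(cal,px,z):
    o,d=ray(cal,px);return o+d*(z-o[2])/d[2]
def proj(cal,p):
    E=np.array(cal["extrinsics"]);c=E[:3,:3]@np.array(p)+E[:3,3]
    return [cal["fx"]*c[0]/c[2]+cal["cx"],cal["fy"]*c[1]/c[2]+cal["cy"]]
def save(n,im): cv2.imwrite(f"pics/{n}.png",im[:,:,::-1])
E
python3 - <<'E'
from h import *
s=get_state();print(s["t"],s["eef_pos"],s["ee_rot"],s["width"],tip_reach if not callable(tip_reach) else tip_reach())
for c in ["top","scene"]:
    save(c,grab_frame(c));cal=calibration(c)
    print(c,cal["fx"],ray(cal,(320,240)))
    for q,z in [("lid_mid",.0285),("gauge_shoulder",.03),("plug_top",.0515),("thread_start",.047),("tray_green",0),("tray_red",0),("bottle",0),("jar",0),("tip_box",0)]:
        print(q,[(round(r["conf"],2),np.round(r["location"]).tolist(),np.round(at_z(cal,r["location"],z)[:2],3).tolist()) for r in mark_of(c,q)[:4]])
print(get_state()["t"])
E
```

```text
pics
0.0 [ 0.29565942 -0.60626536  0.24461139] [ 3.13989734e+00 -1.59358882e-04 -2.68787695e+00] 0.08777229868469416 0.019
top 556.9271312030704 (array([0.35412632, 0.12781162, 1.734759  ]), array([ 0.10746643, -0.00780906, -0.99428201]))
lid_mid [(0.67, [337.0, 262.0], [0.473, 0.06]), (0.52, [339.0, 256.0], [0.491, 0.054])]
gauge_shoulder []
plug_top [(0.61, [370.0, 203.0], [0.651, -0.038])]
thread_start [(0.8, [369.0, 197.0], [0.673, -0.035])]
tray_green [(0.65, [455.0, 253.0], [0.507, -0.309]), (0.64, [472.0, 324.0], [0.29, -0.356])]
tray_red [(0.72, [170.0, 230.0], [0.566, 0.587]), (0.59, [253.0, 248.0], [0.513, 0.325])]
bottle [(0.89, [287.0, 170.0], [0.764, 0.223]), (0.64, [371.0, 193.0], [0.695, -0.046])]
jar [(0.57, [348.0, 154.0], [0.82, 0.028])]
tip_box [(0.76, [438.0, 172.0], [0.765, -0.256]), (0.38, [458.0, 253.0], [0.507, -0.316])]
scene 478.5620769266541 (array([1.27841211, 0.11764891, 1.23132422]), array([-0.53392952,  0.00862065, -0.84548571]))
lid_mid [(0.89, [296.0, 228.0], [0.475, 0.057])]
gauge_shoulder [(0.59, [263.0, 281.0], [0.654, -0.032])]
plug_top [(0.72, [260.0, 281.0], [0.664, -0.04])]
thread_start [(0.89, [262.0, 287.0], [0.68, -0.032]), (0.24, [380.0, 242.0], [0.541, 0.304])]
tray_green [(0.88, [172.0, 188.0], [0.291, -0.348]), (0.86, [175.0, 246.0], [0.515, -0.308]), (0.67, [381.0, 247.0], [0.528, 0.313])]
tray_red [(0.89, [477.0, 255.0], [0.563, 0.597]), (0.7, [381.0, 244.0], [0.518, 0.314]), (0.17, [295.0, 237.0], [0.488, 0.053])]
bottle [(0.66, [352.0, 321.0], [0.767, 0.214])]
jar [(0.67, [286.0, 336.0], [0.806, 0.034])]
tip_box [(0.73, [180.0, 326.0], [0.771, -0.258])]
1.0
```

View pics/top.png

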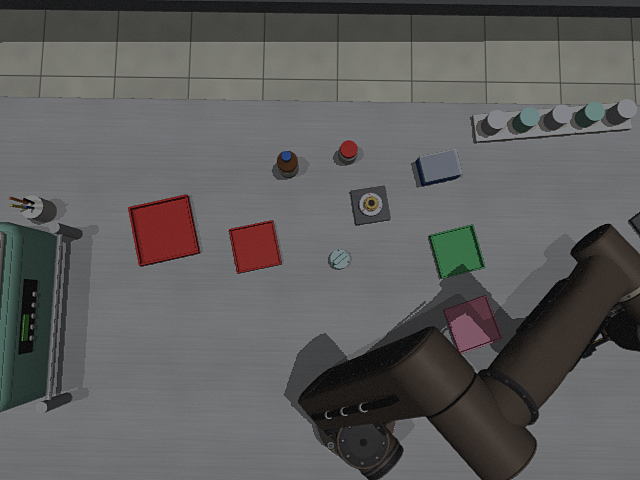

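View pics/scene.png

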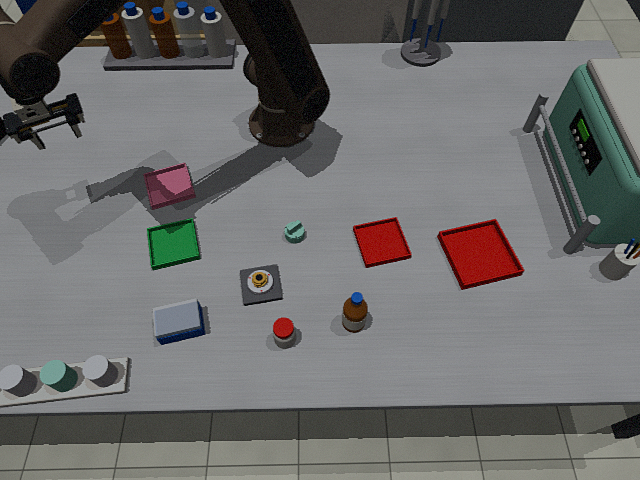

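The top view shows the mint lid at (340,259), gauge (370,203), small red tray (255,247) and green tray (456,251). The pink tray and the big red tray are look-alikes. I'm moving above the lid, turning towards the bar's direction.

```bash
python3 -m handwheel '[{"delta_pos":[0.27,1,0],"dr":[0,0,4.5]},{"delta_pos":[0.27,1,0],"dr":[0,0,4.5]},{"delta_pos":[0.27,1,0],"dr":[0,0,4.5]},{"delta_pos":[0.27,1,0],"dr":[0,0,4.5]},{"delta_pos":[0.27,1,0],"dr":[0,0,4.5]},{"delta_pos":[0.27,1,0],"dr":[0,0,4.5]},{"delta_pos":[0.27,1,0],"dr":[0,0,4.5]},{"delta_pos":[0.27,1,0],"dr":[0,0,4.5]},{"delta_pos":[0.27,1,0],"dr":[0,0,4.5]},{"delta_pos":[0.27,1,0],"dr":[0,0,4.5]}]' -1 && python3 -m handwheel '[{"delta_pos":[0.27,1,0],"dr":[0,0,4.5]},{"delta_pos":[0.27,1,0],"dr":[0,0,4.5]},{"delta_pos":[0.27,1,0],"dr":[0,0,4.5]},{"delta_pos":[0.27,1,0],"dr":[0,0,4.5]},{"delta_pos":[0.27,1,0],"dr":[0,0,4.5]},{"delta_pos":[0.27,1,0],"dr":[0,0,4.5]},{"delta_pos":[0.27,1,0],"dr":[0,0,4.5]},{"delta_pos":[0.27,1,0],"dr":[0,0,4.5]},{"delta_pos":[0.27,1,0],"dr":[0,0,4.5]},{"delta_pos":[0.27,1,0],"dr":[0,0,4.5]}]'
python3 - <<'E'
from h import *
s=get_state();print(s["t"],s["eef_pos"],s["ee_rot"],s["q"],s["force"])
cal=calibration("wrist");save("w1",grab_frame("wrist"));print(cal["fx"],ray(cal,(320,240)))
for q,z in [("lid_mid",.0285),("gauge_shoulder",.03),("plug_top",.0515),("thread_start",.0498)]:
    print(q,[(round(r["conf"],2),np.round(r["location"]).tolist(),np.round(at_z(cal,r["location"],z)[:2],4).tolist()) for r in mark_of("wrist",q)[:4]])
E
```

```text
t: 2.0
eef_pos: [0.377, -0.3055, 0.2458]
ee_rot: [-3.141, -0.0, -1.899]
force: [0.7, 0.5, -0.6]
width: 0.0878
gripper_force: 0.0
t: 3.0
eef_pos: [0.458, -0.0053, 0.2459]
ee_rot: [-3.141, -0.0, -1.114]
force: [0.3, -0.4, 0.2]
width: 0.0876
gripper_force: 0.0
3.0 [ 0.45804966 -0.00534141  0.24591247] [-3.14076491e+00 -9.67236453e-05 -1.11351444e+00] [ 4.20413498e-01 -7.83164178e-03 -4.43010133e-01  7.29743163e-05
 -1.13478709e+00  3.68376393e-02] [ 0.25047854 -0.39517436  0.16907991]
419.4665042471043 (array([ 0.48724149, -0.0661458 ,  0.38433152]), array([-0.11460204,  0.22289829, -0.96809154]))
lid_mid [(0.82, [267.0, 259.0], [0.4796, 0.0519])]
gauge_shoulder [(0.56, [119.0, 64.0], [0.6507, -0.0426])]
plug_top [(0.87, [103.0, 57.0], [0.6529, -0.0436])]
thread_start [(0.6, [81.0, 50.0], [0.6698, -0.0412]), (0.5, [268.0, 249.0], [0.4828, 0.0365])]
```

View pics/w1.png

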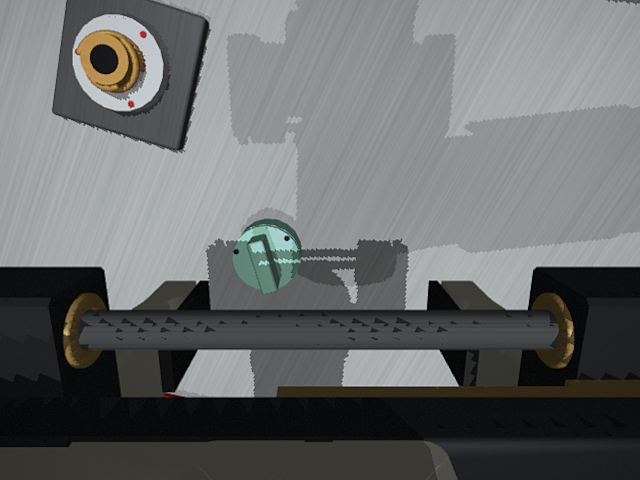

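The wrist view shows the gauge at (103,57), with red dots near (143,34), (131,104) and (77,51). The lid is at (267,257), with black dots at (236,252) and (287,238), and its bar runs from (255,240) to (275,290). Next I compute the exact geometry.

Run:
```python
from h import *
cal=calibration("wrist");im=cv2.imread("pics/w1.png").astype(int);B,G,R=im[...,0],im[...,1],im[...,2]
def cents(m,box):
    x0,y0,x1,y1=box;m2=np.zeros(m.shape,np.uint8);m2[y0:y1,x0:x1]=m[y0:y1,x0:x1]
    n,l,st,c=cv2.connectedComponentsWithStats(m2);return [(c[i],st[i,4]) for i in range(1,n) if st[i,4]>=4]
reds=[c for c,a in cents((R>120)&(G<90)&(B<90),(60,10,180,130))]
P=np.array([at_z(cal,c,.03)[:2] for c in reds]);print("red",np.round(reds),np.round(P,4).tolist())
def circ(P):
    A=np.c_[2*P,np.ones(len(P))];x=np.linalg.lstsq(A,(P**2).sum(1),rcond=None)[0];return x[:2],np.sqrt(x[2]+x[:2]@x[:2])
c,r=circ(P);print("gauge",c,r,np.degrees(np.arctan2(*(P-c).T[::-1])))
blk=cents((R<45)&(G<60)&(B<60),(225,215,310,296));print("blk",[(np.round(a,1).tolist(),n,np.round(at_z(cal,a,.0313)[:2],4).tolist()) for a,n in blk])
cv2.imwrite("pics/c1.png",cv2.resize(im[205:305,205:325].astype(np.uint8),None,fx=6,fy=6,interpolation=2))
```

```text
red [[143.  34.]
 [ 76.  52.]
 [131. 104.]] [[0.6404, -0.0738], [0.6828, -0.0391], [0.6314, -0.0211]]
gauge [ 0.65201681 -0.0447265 ] 0.031324898519309224 [-111.85013938   10.39659948  131.12922437]
blk [([286.5, 238.3], np.int32(14), [0.4718, 0.025]), ([235.6, 251.5], np.int32(19), [0.5067, 0.0553]), ([269.4, 251.2], np.int32(5), [0.4803, 0.0421]), ([277.2, 282.1], np.int32(12), [0.4622, 0.0651])]
```

View pics/c1.png

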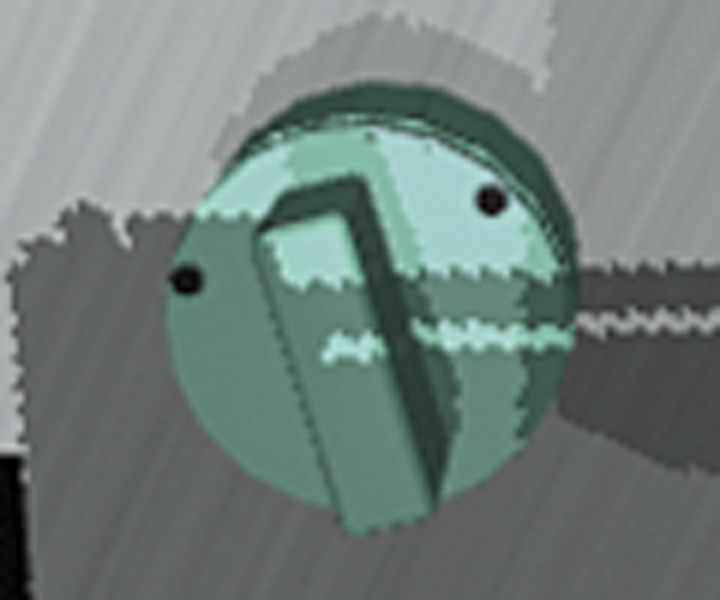

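Run:
```python
from h import *
cal=calibration("wrist");s=get_state();p=s["eef_pos"]
cs=[at_z(cal,[205+x/6,205+y/6],.057)[:2] for x,y in [(262,233),(345,215),(345,535),(437,512)]]
print(np.round(cs,4),np.mean(cs,0))
d=(cs[2]+cs[3]-cs[0]-cs[1])/2;print(np.degrees(np.arctan2(d[1],d[0])),np.linalg.norm(d))
for z in (p[2],.2,.15,.1,.057,.03): print(z,proj(cal,[p[0],p[1],z]))
```

```text
[[0.4984 0.0358]
 [0.4893 0.0286]
 [0.4706 0.0706]
 [0.4605 0.0619]] [0.47970743 0.04920972]
129.76385270417092 0.04422901884595493
0.2455595034754909 [np.float64(316.34423891295415), np.float64(325.1198890064774)]
0.2 [np.float64(316.6524183308014), np.float64(281.2945075839473)]
0.15 [np.float64(316.8620779719686), np.float64(251.47936351221136)]
0.1 [np.float64(317.00217680739377), np.float64(231.55627798544973)]
0.057 [np.float64(317.09012711621756), np.float64(219.04909675524462)]
0.03 [np.float64(317.1349433485219), np.float64(212.6758986734997)]
```

```bash
python3 -m handwheel '[{"delta_pos":[0.15,0.37,-0.8],"dr":[0,0,2.84]},{"delta_pos":[0.15,0.37,-0.8],"dr":[0,0,2.84]},{"delta_pos":[0.15,0.37,-0.8],"dr":[0,0,2.84]},{"delta_pos":[0.15,0.37,-0.8],"dr":[0,0,2.84]},{"delta_pos":[0.14,0.36,-0.5],"dr":[0,0,2.84]},{"delta_pos":[0,0,0],"dr":[0,0,0]}]'
python3 - <<'E'
from h import *
s=get_state();cal=calibration("wrist");im=grab_frame("wrist");p=s["eef_pos"]
print(p,s["ee_rot"]);save("c2",im[100:330,160:480].repeat(2,0).repeat(2,1))
B,G,R=[im[...,i].astype(int) for i in (2,1,0)]
m=((R<45)&(G<60)&(B<60)).astype(np.uint8);m[300:]=0
n,l,st,c=cv2.connectedComponentsWithStats(m)
print([(c[i].round(1).tolist(),st[i,4],np.round(at_z(cal,c[i],.031)[:2],4).tolist()) for i in range(1,n) if 8<st[i,4]<120])
print([(r["conf"],r["location"],at_z(cal,r["location"],.0285)) for r in mark_of("wrist","lid_mid")])
print(proj(cal,[p[0],p[1],.031]))
E
```

```text
t: 3.85
eef_pos: [0.4792, 0.0478, 0.1327]
ee_rot: [3.138, 0.001, -0.87]
force: [-0.2, -1.5, 0.2]
width: 0.0874
gripper_force: 0.0
[0.47924551 0.04780343 0.13268487] [ 3.13808901e+00  9.15257377e-04 -8.69502666e-01]
[([269.2, 230.0], np.int32(42), [0.5075, 0.0571]), ([348.0, 228.8], np.int32(41), [0.4726, 0.0267])]
[(0.73, [311.3, 252.6], array([0.47922265, 0.05236986, 0.0285    ]))]
[np.float64(316.1582041632786), np.float64(248.11470740006024)]
```

View pics/c2.png

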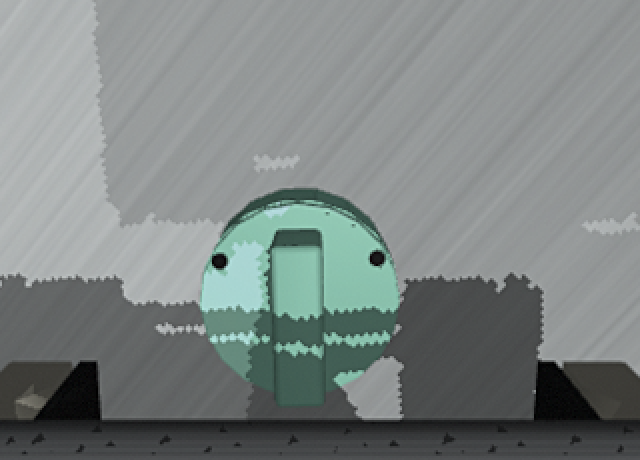

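```bash
python3 -m handwheel '[{"delta_pos":[0.07,0.14,-0.6],"dr":[0,0,0.9]},{"delta_pos":[0,0,-0.7],"dr":[0,0,0]},{"delta_pos":[0,0,-0.7],"dr":[0,0,0]},{"delta_pos":[0,0,-0.6],"dr":[0,0,0]},{"delta_pos":[0,0,0],"dr":[0,0,0]}]' && python3 -m handwheel '[{"delta_pos":[0,0,0],"dr":[0,0,0]},{"delta_pos":[0,0,0],"dr":[0,0,0]},{"delta_pos":[0,0,0],"dr":[0,0,0]},{"delta_pos":[0,0,0],"dr":[0,0,0]},{"delta_pos":[0,0,0],"dr":[0,0,0]},{"delta_pos":[0,0,0],"dr":[0,0,0]}]' 1 30
```

```text
t: 4.45
eef_pos: [0.4812, 0.0515, 0.0557]
ee_rot: [3.139, 0.001, -0.856]
force: [0.1, -1.0, 0.4]
width: 0.0878
gripper_force: 0.0
t: 5.05
eef_pos: [0.4822, 0.0528, 0.0568]
ee_rot: [-3.141, -0.0, -0.853]
force: [-1.2, -0.5, 0.1]
width: 0.0449
gripper_force: 0.0
```

```bash
python3 -m handwheel '[{"delta_pos":[-0.03,-0.03,-0.1],"dr":[0,0,0]},{"delta_pos":[0,0,0],"dr":[0,0,0]},{"delta_pos":[0,0,0],"dr":[0,0,0]},{"delta_pos":[0,0,0],"dr":[0,0,0]},{"delta_pos":[0,0,0],"dr":[0,0,0]},{"delta_pos":[0,0,0],"dr":[0,0,0]}]'; python3 -c "
from station import *
s=get_state();print(s['t'],s['eef_pos'],s['ee_rot'],s['force'],s['moment'],s['width'],s['gripper_force'],s['q'])"
```

```text
t: 5.65
eef_pos: [0.4813, 0.0518, 0.0535]
ee_rot: [3.142, 0.0, -0.853]
force: [0.4, 0.1, -1.3]
width: 0.0136
gripper_force: 30.0
5.65 [0.48128008 0.05184808 0.05350823] [ 3.14155488e+00  2.87425542e-05 -8.53468180e-01] [ 0.38010072  0.11515822 -1.26495454] [ 0.07011629 -0.00527626 -0.01292808] 0.013586340987736123 29.999203383922577 [ 5.14703915e-01  2.69387945e-01 -6.41088660e-01 -3.35078734e-05
 -6.60362502e-01  2.02650697e-01]
```

```bash
python3 -m handwheel '[{"delta_pos":[0,0,0.5],"dr":[0,0,0]},{"delta_pos":[0.43,-0.27,0.45],"dr":[0,0,3.4]},{"delta_pos":[0.43,-0.27,0.45],"dr":[0,0,3.4]},{"delta_pos":[0.43,-0.27,0.45],"dr":[0,0,3.4]},{"delta_pos":[0.43,-0.27,0.45],"dr":[0,0,3.4]},{"delta_pos":[0.43,-0.27,0.45],"dr":[0,0,3.4]},{"delta_pos":[0.43,-0.27,0.45],"dr":[0,0,3.4]},{"delta_pos":[0.43,-0.27,0.4],"dr":[0,0,3.4]},{"delta_pos":[0,0,0],"dr":[0,0,0]},{"delta_pos":[0,0,0],"dr":[0,0,0]}]'
python3 - <<'E'
from h import *
s=get_state();cal=calibration("wrist");im=grab_frame("wrist");p=s["eef_pos"]
print(p,s["ee_rot"],s["force"],s["width"]);save("w3",im)
R,G,B=[im[...,i].astype(int) for i in range(3)]
m=((R>110)&(G<80)&(B<80)).astype(np.uint8)
n,l,st,c=cv2.connectedComponentsWithStats(m)
L=[(c[i],st[i,4]) for i in range(1,n) if st[i,4]>8];print(L)
P=np.array([at_z(cal,a,.03)[:2] for a,_ in L]);print(P)
if len(P)==3:
    A=np.c_[2*P,np.ones(3)];x=np.linalg.solve(A,(P**2).sum(1));ctr=x[:2];print(ctr,np.linalg.norm(P-ctr,axis=1),np.degrees(np.arctan2(*(P-ctr).T[::-1])))
for q,z in [("gauge_shoulder",.03),("plug_top",.0515)]: print(q,[(r["conf"],r["location"],at_z(cal,r["location"],z)) for r in mark_of("wrist",q)])
E
```

```text
t: 6.65
eef_pos: [0.5709, -0.005, 0.1609]
ee_rot: [3.141, 0.001, -0.44]
force: [-0.3, 0.1, -2.2]
width: 0.0134
gripper_force: 30.0
[ 0.57093917 -0.00501916  0.16089961] [ 3.14133563e+00  1.06221887e-03 -4.40259284e-01] [-0.31037721  0.12808543 -2.19370565] 0.01335803957657239
[(array([285.64285714,  47.28571429]), np.int32(42)), (array([366.29411765,  87.79411765]), np.int32(34)), (array([294.51428571, 139.94285714]), np.int32(35)), (array([ 26.20886076, 372.13291139]), np.int32(158)), (array([  8.73497268, 388.58196721]), np.int32(366))]
[[ 0.68281154 -0.03736207]
 [ 0.64168153 -0.07153736]
 [ 0.632577   -0.01867591]
 [ 0.56852979  0.22811141]
 [ 0.56274931  0.24753443]]
gauge_shoulder [(0.58, [319.0, 92.1], array([ 0.65165604, -0.04454718,  0.03      ]))]
plug_top [(0.72, [312.8, 87.5], array([ 0.65372038, -0.04161944,  0.0515    ]))]
```

View pics/w3.png

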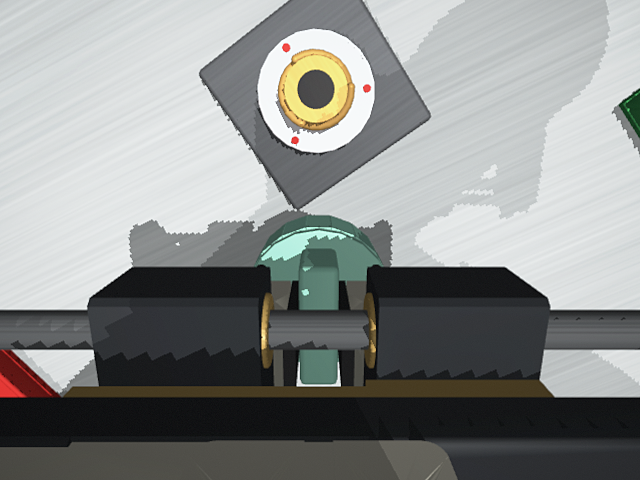

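The three red dots give gauge centre (0.6524,-0.0425) and start angle 9.7°. With the lid at 154.8°, D is about 95. Moving over it.

```bash
python3 -m handwheel '[{"delta_pos":[0.68,-0.31,0],"dr":[0,0,0]},{"delta_pos":[0.68,-0.31,-0.3],"dr":[0,0,0]},{"delta_pos":[0.68,-0.31,-0.5],"dr":[0,0,0]},{"delta_pos":[0.68,-0.32,-0.7],"dr":[0,0,0]},{"delta_pos":[0,0,0],"dr":[0,0,0]},{"delta_pos":[0,0,0],"dr":[0,0,0]}]'; python3 -c "
from station import *
s=get_state();print(s['t'],s['eef_pos'],s['ee_rot'],s['force'],s['moment'],s['q'])"
```

```text
t: 7.4
eef_pos: [0.6523, -0.0424, 0.115]
ee_rot: [3.14, 0.002, -0.439]
force: [0.1, -0.1, -1.9]
width: 0.014
gripper_force: 30.0
7.4 [ 0.65225166 -0.0424148   0.11504794] [ 3.13983721e+00  2.44272172e-03 -4.38717860e-01] [ 0.1471232  -0.05563942 -1.85871218] [-0.0657673   0.21340453 -0.00047904] [ 2.32801247e-01  4.29191448e-01 -1.97059586e-01 -1.79190896e-04
 -9.47549847e-01  8.99384171e-01]
```

```bash
python3 -m handwheel '[{"delta_pos":[0,0,-0.2],"dr":[0,0,0]},{"delta_pos":[0,0,-0.1],"dr":[0,0,0]},{"delta_pos":[0,0,-0.1],"dr":[0,0,0]},{"delta_pos":[0,0,-0.05],"dr":[0,0,0]},{"delta_pos":[0,0,0],"dr":[0,0,0]}]' && python3 -m handwheel '[{"delta_pos":[0,0,-0.05],"dr":[0,0,0]},{"delta_pos":[0,0,-0.05],"dr":[0,0,0]},{"delta_pos":[0,0,0],"dr":[0,0,0]}]'; python3 -c "
from station import *
s=get_state();print(s['t'],s['eef_pos'],s['ee_rot'],s['force'],s['moment'])"
```

```text
t: 7.9
eef_pos: [0.653, -0.0422, 0.1031]
ee_rot: [-3.142, 0.0, -0.438]
force: [-0.4, -0.9, -1.7]
width: 0.0139
gripper_force: 30.0
t: 8.2
eef_pos: [0.6531, -0.0424, 0.0999]
ee_rot: [3.142, 0.0, -0.438]
force: [-0.5, -0.7, -1.8]
width: 0.0137
gripper_force: 30.0
8.2 [ 0.65308    -0.04238208  0.09985743] [ 3.14153873e+00  2.26699232e-04 -4.38196866e-01] [-0.51254211 -0.69316488 -1.83131368] [-0.08703384  0.17904494  0.01457196]
```

```bash
python3 -m handwheel '[{"delta_pos":[0,0,-0.07],"dr":[0,0,0]},{"delta_pos":[0,0,-0.07],"dr":[0,0,0]},{"delta_pos":[0,0,0],"dr":[0,0,0]}]' && python3 -m handwheel '[{"delta_pos":[0,0,-0.06],"dr":[0,0,0]},{"delta_pos":[0,0,0],"dr":[0,0,0]}]'
```

```text
t: 8.5
eef_pos: [0.653, -0.0424, 0.0954]
ee_rot: [3.141, 0.001, -0.438]
force: [0.0, -0.5, -1.7]
width: 0.0136
gripper_force: 30.0
t: 8.7
eef_pos: [0.653, -0.0424, 0.0937]
ee_rot: [3.141, 0.0, -0.438]
force: [0.5, -0.3, -1.3]
width: 0.0134
gripper_force: 30.0
```

```bash
python3 -m handwheel '[{"delta_pos":[0,0,-0.04],"dr":[0,0,0]},{"delta_pos":[0,0,0],"dr":[0,0,0]}]' && python3 -m handwheel '[{"delta_pos":[0,0,-0.03],"dr":[0,0,0]},{"delta_pos":[0,0,0],"dr":[0,0,0]}]'; python3 -m handwheel '[{"delta_pos":[0,0,-0.03],"dr":[0,0,0]},{"delta_pos":[0,0,0],"dr":[0,0,0]}]'
```

```text
t: 8.9
eef_pos: [0.6531, -0.0424, 0.0927]
ee_rot: [3.141, 0.0, -0.438]
force: [-0.5, 0.1, -1.8]
width: 0.0138
gripper_force: 30.0
t: 9.1
eef_pos: [0.6531, -0.0424, 0.0919]
ee_rot: [3.142, 0.0, -0.438]
force: [0.1, -0.2, -1.2]
width: 0.0138
gripper_force: 30.0
t: 9.3
eef_pos: [0.6532, -0.0424, 0.091]
ee_rot: [3.142, -0.0, -0.438]
force: [-0.4, -0.3, -2.0]
width: 0.0138
gripper_force: 30.0
```

```bash
python3 -m handwheel '[{"delta_pos":[0,0,-0.03],"dr":[0,0,0]},{"delta_pos":[0,0,0],"dr":[0,0,0]}]' && python3 -m handwheel '[{"delta_pos":[0,0,-0.02],"dr":[0,0,0]},{"delta_pos":[0,0,0],"dr":[0,0,0]}]'
```

```text
t: 9.5
eef_pos: [0.6533, -0.0424, 0.0906]
ee_rot: [-3.141, -0.0, -0.438]
force: [-1.2, 0.2, 2.7]
width: 0.0138
gripper_force: 30.0
t: 9.7
eef_pos: [0.6534, -0.0424, 0.0905]
ee_rot: [-3.141, -0.001, -0.438]
force: [-2.6, 0.5, 6.0]
width: 0.0136
gripper_force: 30.0
```

```bash
python3 -m handwheel '[{"delta_pos":[0,0,0.04],"dr":[0,0,0]},{"delta_pos":[0,0,-0.017],"dr":[0,0,-5]},{"delta_pos":[0,0,-0.017],"dr":[0,0,-5]},{"delta_pos":[0,0,0],"dr":[0,0,0]}]' && python3 -m handwheel '[{"delta_pos":[0,0,-0.017],"dr":[0,0,-5]},{"delta_pos":[0,0,-0.017],"dr":[0,0,-5]},{"delta_pos":[0,0,0],"dr":[0,0,0]}]'; python3 -c "
from station import *
s=get_state();print(s['t'],s['eef_pos'],s['ee_rot'],s['force'],s['moment'])"
```

```text
t: 10.1
eef_pos: [0.6533, -0.0424, 0.0897]
ee_rot: [-3.141, -0.0, -0.614]
force: [0.1, -0.5, 1.1]
width: 0.0137
gripper_force: 30.0
t: 10.4
eef_pos: [0.6533, -0.0424, 0.0887]
ee_rot: [-3.141, -0.0, -0.786]
force: [0.2, -0.5, 0.6]
width: 0.0137
gripper_force: 30.0
10.4 [ 0.65331819 -0.04236901  0.0887087 ] [-3.14139805e+00 -1.34775892e-04 -7.86144443e-01] [ 0.23268868 -0.50323372  0.63710116] [-0.01929775  0.10307914 -0.06869777]
```

```bash
python3 -m handwheel '[{"delta_pos":[0,0,-0.017],"dr":[0,0,-5]},{"delta_pos":[0,0,-0.017],"dr":[0,0,-5]},{"delta_pos":[0,0,0],"dr":[0,0,0]}]' && python3 -m handwheel '[{"delta_pos":[0,0,-0.017],"dr":[0,0,-5]},{"delta_pos":[0,0,0],"dr":[0,0,0]}]'; python3 -m handwheel '[{"delta_pos":[0,0,-0.017],"dr":[0,0,-5]},{"delta_pos":[0,0,0],"dr":[0,0,0]}]'
```

```text
t: 10.7
eef_pos: [0.6533, -0.0424, 0.0877]
ee_rot: [-3.141, -0.0, -0.959]
force: [0.5, 0.7, 0.7]
width: 0.0139
gripper_force: 30.0
t: 10.9
eef_pos: [0.6533, -0.0423, 0.0872]
ee_rot: [-3.141, -0.0, -1.046]
force: [0.1, 0.1, 1.1]
width: 0.0137
gripper_force: 30.0
t: 11.1
eef_pos: [0.6533, -0.0424, 0.0867]
ee_rot: [-3.141, -0.0, -1.133]
force: [-0.1, -0.6, 0.4]
width: 0.0138
gripper_force: 30.0
```

```bash
python3 -m handwheel '[{"delta_pos":[0,0,-0.017],"dr":[0,0,-5]},{"delta_pos":[0,0,0],"dr":[0,0,0]}]' && python3 -m handwheel '[{"delta_pos":[0,0,-0.017],"dr":[0,0,-5]},{"delta_pos":[0,0,0],"dr":[0,0,0]}]'; python3 -m handwheel '[{"delta_pos":[0,0,-0.017],"dr":[0,0,-5]},{"delta_pos":[0,0,0],"dr":[0,0,0]}]'
```

```text
t: 11.3
eef_pos: [0.6532, -0.0424, 0.0862]
ee_rot: [-3.142, 0.0, -1.22]
force: [0.5, 0.7, 1.3]
width: 0.0138
gripper_force: 30.0
t: 11.5
eef_pos: [0.6532, -0.0424, 0.0857]
ee_rot: [-3.142, -0.0, -1.307]
force: [-0.1, 0.4, 0.1]
width: 0.0136
gripper_force: 30.0
t: 11.7
eef_pos: [0.6532, -0.0424, 0.0852]
ee_rot: [-3.141, -0.0, -1.394]
force: [-0.5, -0.0, 1.0]
width: 0.0137
gripper_force: 30.0
```

```bash
python3 -m handwheel '[{"delta_pos":[0,0,-0.017],"dr":[0,0,-5]},{"delta_pos":[0,0,0],"dr":[0,0,0]}]' && python3 -m handwheel '[{"delta_pos":[0,0,-0.017],"dr":[0,0,-5]},{"delta_pos":[0,0,0],"dr":[0,0,0]}]'; python3 -m handwheel '[{"delta_pos":[0,0,-0.017],"dr":[0,0,-5]},{"delta_pos":[0,0,0],"dr":[0,0,0]}]'; python3 -c "
from station import *
s=get_state();print(s['t'],s['eef_pos'],s['ee_rot'],s['force'],s['moment'])"
```

```text
t: 11.9
eef_pos: [0.6532, -0.0424, 0.0847]
ee_rot: [-3.142, 0.0, -1.481]
force: [0.7, -0.4, 1.0]
width: 0.014
gripper_force: 30.0
t: 12.1
eef_pos: [0.6532, -0.0424, 0.0842]
ee_rot: [-3.142, -0.0, -1.569]
force: [0.8, 0.0, 1.8]
width: 0.0136
gripper_force: 30.0
t: 12.3
eef_pos: [0.6532, -0.0424, 0.0837]
ee_rot: [-3.142, -0.0, -1.656]
force: [-0.1, 0.2, 1.9]
width: 0.014
gripper_force: 30.0
12.3 [ 0.65320336 -0.0423932   0.08368752] [-3.14155586e+00 -3.61008143e-05 -1.65580006e+00] [-0.14746473  0.23695205  1.94737729] [-0.02412496  0.0871195  -0.10749084]
```

```bash
python3 -m handwheel '[{"delta_pos":[0,0,-0.017],"dr":[0,0,-5]},{"delta_pos":[0,0,0],"dr":[0,0,0]}]' && python3 -m handwheel '[{"delta_pos":[0,0,-0.017],"dr":[0,0,-4]},{"delta_pos":[0,0,0],"dr":[0,0,0]}]'; python3 -c "
from station import *
s=get_state();print(s['t'],s['eef_pos'],s['ee_rot'],s['force'],s['moment'])"
```

```text
t: 12.5
eef_pos: [0.6535, -0.0424, 0.0835]
ee_rot: [-3.141, 0.0, -1.743]
force: [-0.5, -0.4, 4.3]
width: 0.0137
gripper_force: 30.0
t: 12.7
eef_pos: [0.6538, -0.0424, 0.0835]
ee_rot: [-3.14, 0.0, -1.812]
force: [0.3, -0.5, 6.1]
width: 0.0139
gripper_force: 30.0
12.7 [ 0.65377418 -0.04239395  0.08351544] [-3.14022362e+00  1.74156318e-04 -1.81194028e+00] [ 0.34486652 -0.47769971  6.06130741] [-0.05637412  0.27467539 -0.10941949]
```

Contact force rises at rim height about 0 (TCP 0.0835), so the lid went fully home and goes to the green tray. Unscrewing along the thread.

```bash
python3 -m handwheel '[{"delta_pos":[0,0,0.04],"dr":[0,0,0]},{"delta_pos":[0,0,0.0267],"dr":[0,0,8]},{"delta_pos":[0,0,0.0267],"dr":[0,0,8]},{"delta_pos":[0,0,0]}]' || true; python3 -m handwheel '[{"delta_pos":[0,0,0.04],"dr":[0,0,0]},{"delta_pos":[0,0,0.0267],"dr":[0,0,8]},{"delta_pos":[0,0,0.0267],"dr":[0,0,8]},{"delta_pos":[0,0,0],"dr":[0,0,0]}]'
```

```text
t: 13.1
eef_pos: [0.6527, -0.0423, 0.0848]
ee_rot: [3.14, 0.0, -1.532]
force: [0.6, 0.2, -1.8]
width: 0.0141
gripper_force: 30.0invalid input at $[3]: expected keys delta_pos, dr
```

```bash
python3 -m handwheel '[{"delta_pos":[0,0,0.027],"dr":[0,0,8]},{"delta_pos":[0,0,0.027],"dr":[0,0,8]},{"delta_pos":[0,0,0.027],"dr":[0,0,8]},{"delta_pos":[0,0,0],"dr":[0,0,0]}]' && python3 -m handwheel '[{"delta_pos":[0,0,0.027],"dr":[0,0,8]},{"delta_pos":[0,0,0.027],"dr":[0,0,8]},{"delta_pos":[0,0,0.027],"dr":[0,0,8]},{"delta_pos":[0,0,0.027],"dr":[0,0,8]},{"delta_pos":[0,0,0.023],"dr":[0,0,7]},{"delta_pos":[0,0,0],"dr":[0,0,0]}]'
```

```text
t: 13.5
eef_pos: [0.6528, -0.0423, 0.0874]
ee_rot: [3.141, 0.0, -1.118]
force: [-0.2, -0.2, -0.2]
width: 0.0139
gripper_force: 30.0
t: 14.1
eef_pos: [0.6529, -0.0424, 0.0915]
ee_rot: [3.141, 0.001, -0.441]
force: [0.9, -0.1, -1.8]
width: 0.0137
gripper_force: 30.0
```

Now straight up, carefully.

```bash
python3 -m handwheel '[{"delta_pos":[0,0,0.07],"dr":[0,0,0]},{"delta_pos":[0,0,0.07],"dr":[0,0,0]},{"delta_pos":[0,0,0],"dr":[0,0,0]}]' && python3 -m handwheel '[{"delta_pos":[0,0,0.15],"dr":[0,0,0]},{"delta_pos":[0,0,0.2],"dr":[0,0,0]},{"delta_pos":[0,0,0.3],"dr":[0,0,0]},{"delta_pos":[0,0,0.5],"dr":[0,0,0]},{"delta_pos":[0,0,0.5],"dr":[0,0,0]},{"delta_pos":[0,0,0.5],"dr":[0,0,0]},{"delta_pos":[0,0,0],"dr":[0,0,0]}]'
```

```text
t: 14.4
eef_pos: [0.6534, -0.0423, 0.0964]
ee_rot: [-3.141, -0.001, -0.441]
force: [0.3, 0.4, -2.4]
width: 0.0139
gripper_force: 30.0
t: 15.1
eef_pos: [0.6547, -0.0423, 0.1637]
ee_rot: [-3.139, -0.004, -0.438]
force: [0.8, 0.0, -1.0]
width: 0.0136
gripper_force: 30.0
```

```bash
python3 -m handwheel '[{"delta_pos":[-0.3,-0.5,0],"dr":[0,0,0]},{"delta_pos":[-0.5,-0.9,0],"dr":[0,0,0]},{"delta_pos":[-0.5,-0.95,0],"dr":[0,0,0]},{"delta_pos":[-0.5,-0.95,0],"dr":[0,0,0]},{"delta_pos":[-0.5,-0.95,0],"dr":[0,0,0]},{"delta_pos":[-0.5,-0.95,0],"dr":[0,0,0]},{"delta_pos":[-0.5,-0.95,0],"dr":[0,0,0]},{"delta_pos":[-0.5,-0.95,0],"dr":[0,0,0]},{"delta_pos":[-0.5,-0.9,0],"dr":[0,0,0]},{"delta_pos":[-0.47,-0.86,0],"dr":[0,0,0]}]' && python3 -m handwheel '[{"delta_pos":[0,0,-0.5],"dr":[0,0,0]},{"delta_pos":[0,0,0],"dr":[0,0,0]}]'
python3 - <<'E'
from h import *
s=get_state();cal=calibration("wrist");im=grab_frame("wrist");p=s["eef_pos"];save("w4",im)
R,G,B=[im[...,i].astype(int) for i in range(3)]
m=(G>1.8*R)&(G>1.8*B)&(G>40)
ys,xs=np.nonzero(m);print(len(xs),xs.min(),xs.max(),ys.min(),ys.max())
print([(r["conf"],r["location"],at_z(cal,r["location"],0)) for r in mark_of("wrist","tray_green")])
for c in [(-1,-1),(-1,1),(1,1),(1,-1)]: print(proj(cal,[p[0]+.07*c[0],p[1]+.07*c[1],.022]))
print(p,proj(cal,[p[0],p[1],.0]))
E
```

```text
t: 16.1
eef_pos: [0.5083, -0.3094, 0.1598]
ee_rot: [3.142, 0.001, -0.439]
force: [0.4, 0.1, -1.7]
width: 0.0139
gripper_force: 30.0
t: 16.3
eef_pos: [0.5076, -0.3086, 0.1432]
ee_rot: [3.141, 0.004, -0.441]
force: [-0.9, -0.6, -2.1]
width: 0.0138
gripper_force: 30.0
2021 167 470 70 266
[(0.73, [320.6, 222.6], array([ 0.51161255, -0.31335147,  0.        ]))]
[np.float64(458.118449881591), np.float64(287.7646210434725)]
[np.float64(268.81870149522797), np.float64(368.35160778352594)]
[np.float64(166.1071601076875), np.float64(186.39335505359418)]
[np.float64(374.148082521894), np.float64(83.90882562623585)]
[ 0.50755532 -0.30861467  0.14320853] [np.float64(316.884326393271), np.float64(230.66479673489033)]
```

View pics/w4.png

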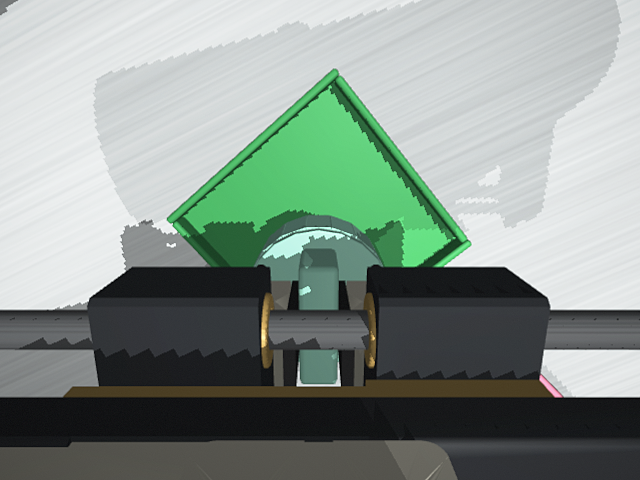

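The green tray's corners are at (170,220), (335,72) and (468,243), so the lid is centred over it. Lowering.

```bash
python3 -m handwheel '[{"delta_pos":[0.07,-0.07,-0.5],"dr":[0,0,0]},{"delta_pos":[0.07,-0.07,-0.7],"dr":[0,0,0]},{"delta_pos":[0,0,-0.7],"dr":[0,0,0]},{"delta_pos":[0,0,-0.5],"dr":[0,0,0]},{"delta_pos":[0,0,-0.2],"dr":[0,0,0]},{"delta_pos":[0,0,0],"dr":[0,0,0]},{"delta_pos":[0,0,0],"dr":[0,0,0]}]'
```

```text
t: 17.1
eef_pos: [0.5149, -0.3124, 0.0679]
ee_rot: [3.142, -0.001, -0.437]
force: [0.1, 0.5, -1.6]
width: 0.0138
gripper_force: 30.0
```

```bash
python3 -m handwheel '[{"delta_pos":[0,0,-0.12],"dr":[0,0,0]},{"delta_pos":[0,0,-0.1],"dr":[0,0,0]},{"delta_pos":[0,0,-0.05],"dr":[0,0,0]},{"delta_pos":[0,0,0],"dr":[0,0,0]}]' && python3 -m handwheel '[{"delta_pos":[0,0,-0.03],"dr":[0,0,0]},{"delta_pos":[0,0,0],"dr":[0,0,0]}]'
```

```text
t: 17.5
eef_pos: [0.5142, -0.3124, 0.0593]
ee_rot: [-3.142, 0.0, -0.438]
force: [0.1, -0.3, -2.1]
width: 0.0136
gripper_force: 30.0
t: 17.7
eef_pos: [0.5144, -0.3124, 0.0586]
ee_rot: [3.142, -0.0, -0.438]
force: [0.7, -0.6, -1.7]
width: 0.0139
gripper_force: 30.0
```

```bash
python3 -m handwheel '[{"delta_pos":[0,0,-0.02],"dr":[0,0,0]},{"delta_pos":[0,0,0],"dr":[0,0,0]}]' && python3 -m handwheel '[{"delta_pos":[0,0,-0.015],"dr":[0,0,0]},{"delta_pos":[0,0,0],"dr":[0,0,0]}]'
```

```text
t: 17.9
eef_pos: [0.5144, -0.3124, 0.0585]
ee_rot: [3.142, -0.0, -0.438]
force: [-1.8, 1.4, 4.1]
width: 0.0135
gripper_force: 30.0
t: 18.1
eef_pos: [0.5144, -0.3124, 0.0585]
ee_rot: [3.141, -0.001, -0.438]
force: [-2.9, 3.0, 9.0]
width: 0.014
gripper_force: 30.0
```

Seated on the tray floor. Relieving the preload, opening and retreating.

```bash
python3 -m handwheel '[{"delta_pos":[0,0,0.035],"dr":[0,0,0]},{"delta_pos":[0,0,0],"dr":[0,0,0]}]' && python3 -m handwheel '[{"delta_pos":[0,0,0],"dr":[0,0,0]},{"delta_pos":[0,0,0],"dr":[0,0,0]},{"delta_pos":[0,0,0],"dr":[0,0,0]},{"delta_pos":[0,0,0],"dr":[0,0,0]},{"delta_pos":[0,0,0],"dr":[0,0,0]}]' -1 && python3 -m handwheel '[{"delta_pos":[0,0,0.2],"dr":[0,0,0]},{"delta_pos":[0,0,0.5],"dr":[0,0,0]},{"delta_pos":[0,0,0.8],"dr":[0,0,0]},{"delta_pos":[0,0,1],"dr":[0,0,0]},{"delta_pos":[-0.3,0,1],"dr":[0,0,0]},{"delta_pos":[-0.6,0.5,0.5],"dr":[0,0,0]},{"delta_pos":[-0.6,0.5,0],"dr":[0,0,0]},{"delta_pos":[0,0,0],"dr":[0,0,0]},{"delta_pos":[0,0,0],"dr":[0,0,0]}]'
python3 - <<'E'
from h import *
save("w5",grab_frame("wrist"))
E
```

```text
t: 18.3
eef_pos: [0.5144, -0.3124, 0.0585]
ee_rot: [-3.141, -0.0, -0.438]
force: [-0.1, 1.1, 2.5]
width: 0.014
gripper_force: 30.0
t: 18.8
eef_pos: [0.5143, -0.3124, 0.0584]
ee_rot: [3.142, 0.0, -0.438]
force: [0.5, 0.7, -0.7]
width: 0.048
gripper_force: 0.0
t: 19.7
eef_pos: [0.4694, -0.2823, 0.1794]
ee_rot: [-3.141, -0.001, -0.437]
force: [0.0, 0.0, -0.9]
width: 0.0874
gripper_force: 0.0
```

View pics/w5.png

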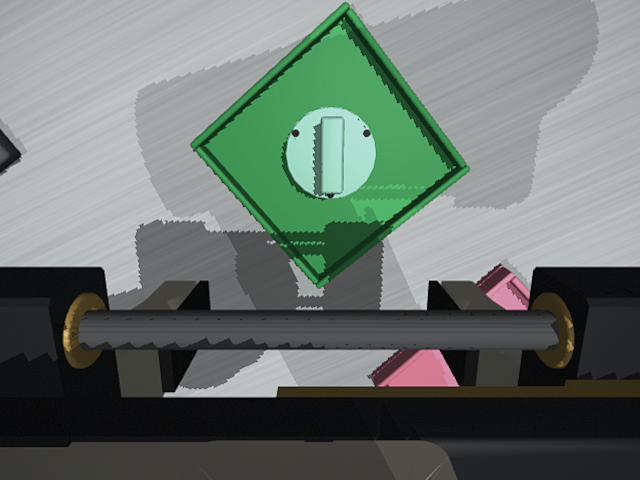

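The lid stands upright at (331,152), in the middle of the green tray, and the gripper is clear of it.

```bash
python3 -c "
from station import *
print(job_done())"
```

```text
the job is handed in; nothing more can be done
None
```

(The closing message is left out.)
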